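# Lock the air filter cap and open the air

## Robot

A 6-joint arm with a two-finger parallel gripper is mounted at the origin on the work surface. World frame = base frame: x ahead of the robot, y to its left, z up, the work surface at z = 0. Lengths are in m, angles in rad, forces in N, time in s.
With the tool pointing down it reaches from about 0.225 to 0.875 m from the base axis. Payload 3.4 kg.
Tool frame: the origin (TCP) lies at the very end of the fingers, on their centre line; the grasp point (between the pads) lies 19 mm behind it; z points along the fingers, x is the direction in which the jaws open and shut, and the axes are right-handed (so a half turn about z gives the same grasp; the last joint's range is limited). The gripper opens to 85 mm and grips with 20 to 120 N. Pads are 22 mm wide; open, the fingers measure 114 mm over their backs; the gripper's body (76 mm by 85 mm) begins 54 mm behind the grasp point. The pads swing forward as they close: fully open they stand 13 mm farther back than shut.
Start: joints at [1.19, 0.276, 1.505, -0, 1.361, -0.121], TCP at [0.148, 0.556, 0.231] pointing down, gripper open.
Joint ranges: [-2.89, 2.89], [-0.75, 2.08], [0.22, 2.7], [-1.18, 4.32], [0.11, 2.71], [-2.7, 2.7]. Speed limits (rad/s): [2.57, 2.57, 3.14, 3.14, 3.14, 3.14].

## Interface

Orientations are given as a unit quaternion [w, x, y, z].
In Python, from rig import manip gives the robot as it stands.
- The arm moves only by the tool send_rows, never from a script. Its argument "increments" is a list of rows, each a list of 5 numbers: the opening, from 0 (shut) to 1 (fully open), then the shift along the tool's x, y, z in m, then the turn about the tool's z in rad. A call has 1 to 8 rows; each row shifts and turns the commanded pose from where the row before left it, along the tool's axes as they then stand; what a row does not reach is not made up. A row lasts 1/8 s, in which the tool goes at most 62.5 mm and 10.7 degrees, less where a joint would pass 70% of its speed; a pose out of reach is approached as far as the arm can. A call is refused whole if a number of a shift passes 0.0625 or a number of a turn 0.188, either way. A call with a gripper value outside its range is refused whole. The fingers move at their own pace and stop on an object; "squeeze" is the grip in N (left out, the last holds). Time passes only in rows, so rows that do not move let the fingers close. It gives the time, the measured TCP pose, the force and the opening at its end, in the units of the state.
- manip.get_state(): the state, without advancing time (a new reading comes with each control period).
- manip.get_image(name): name is "side" or "top"; returns the picture (384x512x3 uint8, red, green, blue); there is no depth.
- manip.calibration(name): a dict with "fx", "fy", "cx", "cy" (pixels), "camera_from_world" (4x4, takes a point from world to camera coordinates). Camera axes: x right, y up, looking along -z (the intrinsics and any distortion apply to the point x, -y, -z); pixel columns grow to the right and rows downward; lengths in m; the calibration is good to about 2 mm. A picture is of the moment at which its call begins. calibration takes no time and is no camera call.
- manip.sign_off(): hands the job in, once; it reports no verdict.
The state is a dict: "clock": time; "qpos": joint angles; "qd": joint speeds; "effort": joint torques, N m; "position": TCP position; "ee_rot": TCP orientation; "contact_force": force on the tool from outside, world axes, zero at the start; "moment": the same for the moment, N m; "width": finger opening in m.
Only numpy, scipy, OpenCV 4.12 (cv2) and the standard library are available. Lean on these libraries where they do the work, as an engineer would, in place of code of your own. Each camera call takes 0.05 s, during which the arm holds its last target.

## Task

Close up the shop-air filter: turn its black cap gently anticlockwise until its lugs find the hidden slots and it drops, then push it down against the spring and twist it a quarter turn clockwise so that it locks and stays locked when let go. Then swing the steel keeper arm fully in over the cap, and only after that throw the air valve's lever fully over to open. Leave the other things where they are.

Things in the scene. Friction and masses are not known exactly. Their poses are not given: they have to be found in the camera images.
- cap_bar (a point): centre (half-way up) of the aluminium wing bar on the filter cap; the bar is 66 mm long (x), 14 mm wide (y), 22 mm high (z). The cap is loose, about 300 g. This point stands above the socket's rim 39 mm at the start, 33 mm when dropped into the slots, 21 mm when fully pressed, 27 mm when locked and let go, 24 mm when let go before it is locked
- cap_flange (a point): centre of the top face of the cap's black round flange (92 mm across, 10 mm thick), on which the bar stands, 11 mm below cap_bar. Under the flange, out of sight, a nose with two bayonet lugs, in line with the bar's two ends, stands in the socket
- socket_lip (a point): on the socket's axis, 10 mm below the rim: the hidden lip on which the cap's lugs lie at the start. Turned ANTICLOCKWISE (seen from above) by a hidden 0.25 to 0.75 rad from its start, the cap comes over two slots (0.06 rad of play, then their walls stop it) and drops 6 mm by its own weight (if gripped, under a light push). The axes here are the housing's and tell nothing of the slots
- socket_spring (a point): on the socket's axis, top of its spring, 46 mm below the rim. From the dropped place press the cap down 9 to 12 mm (at 12 mm its flange meets the rim; 3 N rising to about 11 N), keep it down and turn it CLOCKWISE a quarter turn, 1.57 rad, to a stop (0.06 rad of play). Let go there, the spring lifts it 6 mm from the rim into pockets that hold it; let go earlier it is not locked
- socket_rim (a point): centre of the rim of the round upright neck (90 mm outside) of the socket, 100 mm above the bench. Axes are the housing's: z up, front face to -x. The grey housing reaches 100 mm to -x and +x, 160 mm to -y and 120 mm to +y of this point; its deck is 80 mm above the bench
- keeper (a joint): angle of the keeper, a flat level steel arm (22 mm wide, 8 mm thick) on a post beside the socket: 0 = pointing to the housing's -y, over the middle of the cap, at its stop; grows as it swings out clockwise towards the front (-x). Starts at 1.2 to 1.8 rad, stays where left, about 1 N at its knob moves it. It clears the bar of a locked cap by 3 mm but hits that of an unlocked one
- keeper_pivot (a point): the keeper's pivot, on the axis of its post (22 mm thick) at the height of the arm's underside: 85 mm to +y of the socket's axis and 41 mm above the rim; axes are the housing's
- keeper_knob (a point): the upright black peg on the keeper, 14 mm across, 26 mm high, 65 mm from the pivot; this point is half-way up it, 13 mm above the arm's top face (the arm runs on 30 mm past it)
- valve (a joint): angle of the air valve's toggle lever: 0 = shut, leaning to the valve block's -x (towards the housing's front); 1.0 = open, leaning to +x, at its stop; starts at 0 to 0.12 and stays where it is left (about 1 N at the ball moves it)
- valve_tip (a point): centre of the 26 mm black ball on the end of the valve lever, 80 mm from the lever's hinge, on a 10 mm rod
- valve_base: the aluminium valve block (70 x 50 x 25 mm) on the housing's deck; origin at the centre of its underside; the lever's hinge runs along its y axis 22 mm above that, so the ball swings in its xz plane
Things that resemble listed ones, but are neither listed nor needed, are in the scene too. What is shaped like the part that bears cap_bar but pink or yellow is not meant.

How it is judged:
On the way, in this order (a step that is already met when the one before it is completed fails the run):
1. the cap has been turned until it dropped into its slots (z of cap_bar in the frame of socket_rim below 0.0355 m and horizontal distance between cap_bar and socket_rim below 0.005 m), for 0.1 s.
2. the cap is pressed, twisted and locked, and let go (z of cap_bar in the frame of socket_rim between 0.0252 and 0.029 m and horizontal distance between cap_bar and socket_rim below 0.005 m and contact force between the fingers and cap below 0.3 N and linear speed of cap below 0.01 m/s), for 0.3 s.
3. the keeper is swung in over the locked cap (z of cap_bar in the frame of socket_rim between 0.0252 and 0.029 m and horizontal distance between cap_bar and socket_rim below 0.005 m and value of joint keeper below 0.15 rad), for 0.2 s.
4. the valve lever is thrown open (value of joint valve above 0.85 rad), for 0.2 s.
At the end, for the whole second after the job is handed in: The cap is locked and let go: its bar's centre rests 25.2 to 29 mm above the neck's rim and within 5 mm of its axis, upright within 0.08 rad; the keeper is within 0.15 rad of its stop over the cap; the valve lever is past 0.85 rad of its 1.0 rad; all at rest (all of step 3 and angle between cap_bar's own z axis and vertical below 0.08 rad and linear speed of cap below 0.02 m/s and value of joint valve above 0.85 rad); the robot touches nothing.
It fails at once if the valve is opened before the keeper is over the cap (value of joint valve above 0.5 rad and value of joint keeper above 0.3 rad).
It fails at once if a bystander is pushed away or knocked over (moved more than 50 mm, or a standing one tipped) (distance of any of fitting, offcut, sander, jug, glue, mallet, screws, finish_brush from where it was at the start of the episode above 0.05 m or angle between any of jug, glue, screws, fitting's own z axis and vertical above 0.6 rad).
It also fails if it takes over 67 s, if anything falls off the work surface, if the arm or the gripper's body presses on something with over 40 N, if the wrist force passes 120 N, or if a joint passes its speed limit or range.

## Working session

There is one attempt and no reset: what is moved stays moved. The work goes in short steps, Python scripts to look and compute and a tool call to move; the robot and the scene stay as the last step left them, time stands still between calls to the robot, and variables do not carry over. Pictures are saved under pics/ and viewed, and the job is handed in when it is done.

Besides the shell and the picture viewer there is one more tool, called after "Emit:" as name([rows], argument=value, ...), one row to a line, values as JSON. send_rows: Moves the arm, as the interface text tells. Its arguments: {"type":"object","properties":{"increments":{"type":"array","items":{"type":"array","items":{"type":"number"}}},"squeeze":{"type":"number"}},"required":["increments"]}

```bash
mkdir -p pics; ls; python3 - <<'E'
from rig import manip
import cv2,json
print(manip.get_state())
for n in("side","top"):
    im=manip.get_image(n); cv2.imwrite(f"pics/{n}0.png",im[:,:,::-1])
    c=manip.calibration(n); print(n,c)
E
```

```text
pics
{'clock': 0.0, 'qpos': array([ 1.19000038e+00,  2.76644885e-01,  1.50615027e+00,  1.62827845e-05,
        1.36068594e+00, -1.20989532e-01]), 'qd': array([ 5.14136069e-06,  6.69788753e-04,  1.44820695e-03,  1.00185923e-04,
        2.33683994e-04, -1.84957885e-03]), 'effort': array([-1.05488216e-03, -4.16778445e+01, -2.45796007e+01, -3.16848927e-04,
        1.11560643e-02, -3.74022545e-05]), 'position': array([0.14751018, 0.55521165, 0.23040443]), 'ee_rot': array([ 4.74150999e-04,  7.92747011e-01,  6.09550068e-01, -8.16577966e-04]), 'contact_force': array([-2.35165764e-01,  3.63179657e-04,  1.29843379e+00]), 'moment': array([-0.01502069,  0.03212889,  0.04776137]), 'width': 0.08500081100055552}
side {'fx': 411.6071228277025, 'fy': 411.6071228277025, 'cx': 257.32802376924707, 'cy': 195.35074081474067, 'camera_from_world': array([[ 0.98683066, -0.16100821,  0.01554376, -0.63230469],
       [ 0.07228395,  0.52490758,  0.84808435, -0.19084524],
       [-0.14470758, -0.83579207,  0.5296332 , -0.806253  ],
       [ 0.        ,  0.        ,  0.        ,  1.        ]])}
top {'fx': 459.4890685067719, 'fy': 459.4890685067719, 'cx': 251.71649649529618, 'cy': 191.97807995163743, 'camera_from_world': array([[ 0.02378867, -0.99963026,  0.01316988,  0.0116682 ],
       [ 0.9823855 ,  0.02581658,  0.18507358, -0.66425691],
       [-0.18534515,  0.00853525,  0.98263642, -0.92295553],
       [ 0.        ,  0.        ,  0.        ,  1.        ]])}
```

```bash
python3 - <<'E'
import cv2
for n in("side","top"):
    im=cv2.imread(f"pics/{n}0.png"); cv2.imwrite(f"pics/{n}0b.png",cv2.resize(im,(800,600),interpolation=cv2.INTER_CUBIC))
E
```

```text
(no output)
```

View pics/side0b.png

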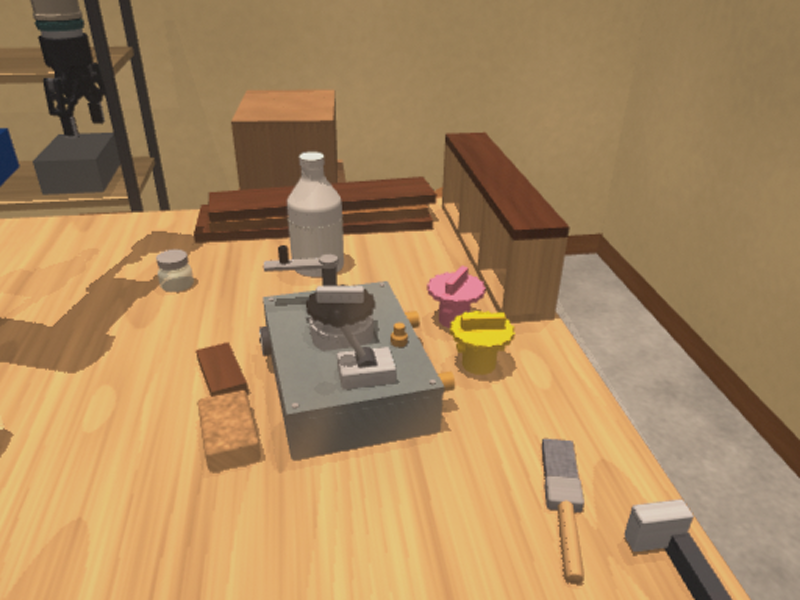

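View pics/top0b.png

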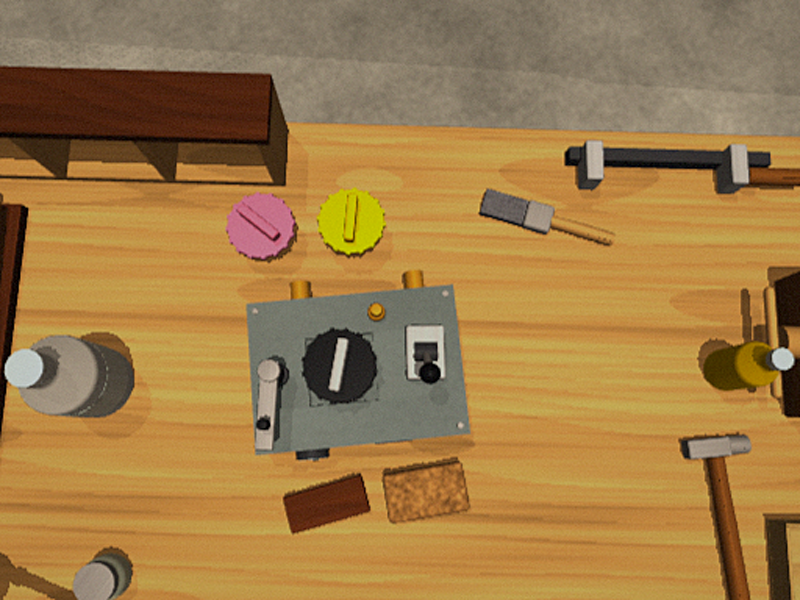

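```bash
python3 - <<'E'
import cv2
im=cv2.imread("pics/top0.png")[170:310,145:315]; cv2.imwrite("pics/topz.png",cv2.resize(im,None,fx=4.2,fy=4.2,interpolation=cv2.INTER_CUBIC))
im=cv2.imread("pics/side0.png")[150:300,150:310]; cv2.imwrite("pics/sidez.png",cv2.resize(im,None,fx=4,fy=4,interpolation=cv2.INTER_CUBIC))
E
```

```text
(no output)
```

View pics/topz.png

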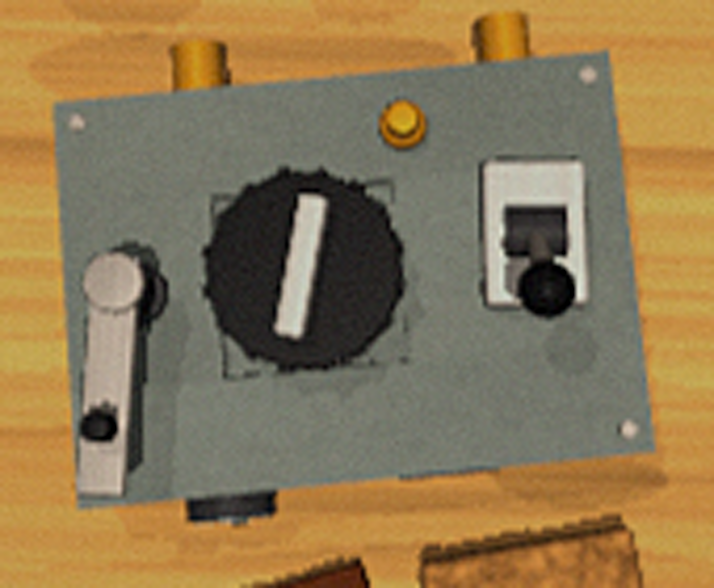

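View pics/sidez.png

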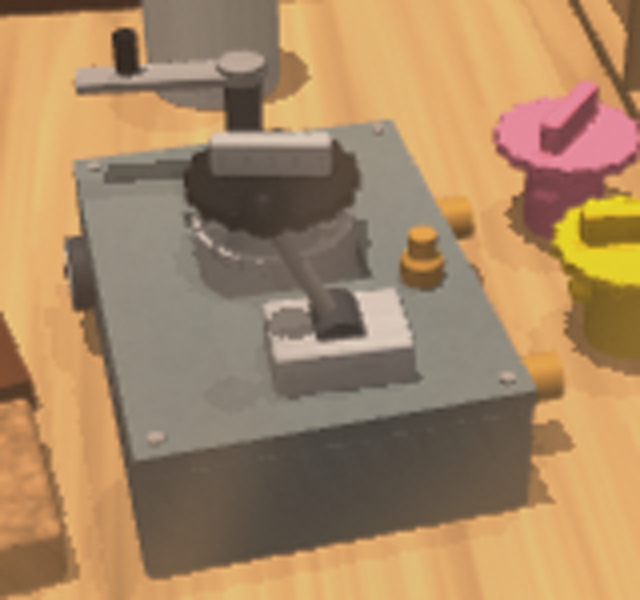

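```bash
cat > h.py <<'E'
import numpy as np
from scipy.optimize import least_squares
from rig import manip
C={n:manip.calibration(n) for n in("side","top")}
def proj(n,p):
    c=C[n];M=c["camera_from_world"];p=np.atleast_2d(p)
    q=p@M[:3,:3].T+M[:3,3]
    return np.c_[c["cx"]+c["fx"]*q[:,0]/-q[:,2],c["cy"]+c["fy"]*-q[:,1]/-q[:,2]]
def ray(n,uv,z):
    c=C[n];M=c["camera_from_world"];d=np.array([(uv[0]-c["cx"])/c["fx"],-(uv[1]-c["cy"])/c["fy"],-1])
    R=M[:3,:3];o=-R.T@M[:3,3];d=R.T@d;return o+d*(z-o[2])/d[2]
def tz(p):return (np.array(p,float)+.5)/4.2-.5+np.array([145,170])
def sz(p):return (np.array(p,float)+.5)/4-.5+np.array([150,150])
def tri(uvt,uvs):
    f=lambda p:np.r_[(proj("top",p)[0]-uvt),(proj("side",p)[0]-uvs)]
    r=least_squares(f,[.45,0.1,.1]);return r.x,np.abs(r.fun).max()
def H(x,y,th):
    c,s=np.cos(th),np.sin(th)
    return np.array([[c,-s],[s,c]]),np.array([x,y])
E
cat > fit.py <<'E'
from h import *
loc=np.array([[.1,.12],[.1,-.16],[-.1,-.16],[-.1,.12]])
T=np.array([tz(p) for p in [(53,103),(610,50),(655,453),(78,508)]])
S=np.array([sz(p) for p in [(392,122),(533,392),(135,460),(76,162)]])
def W(v):
    R,t=H(*v);return np.c_[loc@R.T+t,np.full(4,.08)]
f=lambda v:np.r_[(proj("top",W(v))-T).ravel(),(proj("side",W(v))-S).ravel()]
r=least_squares(f,[.45,.1,0]);print(r.x,r.fun.round(1))
for nm,F in(("top",T),("side",S)):
  rr=least_squares(lambda v:(proj(nm,W(v))-F).ravel(),[.45,.1,0]);print(nm,rr.x,rr.fun.round(1))
v=r.x;R,t=H(*v)
print("flange top",ray("top",tz((303.5,269)),.126), "z .128")
print("bar top",[ray("top",tz(p),.150).round(4) for p in [(298,194),(326,196),(302,338),(274,333)]])
print("bar side bot",[ray("side",sz(p),.150).round(4) for p in [(214,133),(330,133)]])
piv=R@[0,.085]+t;print("pivot",piv,"from img",ray("top",tz((114,283)),.157))
print("tip",ray("top",tz((102,494)),.149))
print("knobtop",ray("top",tz((98,415)),.175), tri(tz((98,415)),sz((124,33))))
print("ball",tri(tz((547,288)),sz((263,197))))
print("valve block",[ray("top",tz(p),.105).round(4) for p in [(484,160),(582,160),(588,303),(486,306)]])
E
python3 fit.py
```

```text
[0.56623458 0.0940821  0.11781167] [ 0.6 -0.4  0.7  0.3  0.7  0.1  0.3  0.3  0.1 -1.4  1.  -1.3 -0.5 -0.8
 -0.7 -1.2]
top [0.56634299 0.09524817 0.11987937] [-0.  -0.3 -0.   0.1  0.2 -0.1 -0.2  0.3]
side [0.56609469 0.09067165 0.11495518] [ 0.4 -0.7  1.1 -0.1 -0.9  0.3 -0.6 -0.5]
flange top [0.56649807 0.09532363 0.126     ] z .128
bar top [array([0.5986, 0.0976, 0.15  ]), array([0.598 , 0.0847, 0.15  ]), array([0.533 , 0.0933, 0.15  ]), array([0.5349, 0.106 , 0.15  ])]
bar side bot [array([0.5361, 0.0986, 0.15  ]), array([0.598 , 0.0902, 0.15  ])]
pivot [0.55624374 0.1784929 ] from img [0.55512326 0.1784025  0.157     ]
tip [0.46175747 0.1797825  0.149     ]
knobtop [0.4959864  0.17922266 0.175     ] (array([0.49387987, 0.17941831, 0.17284111]), np.float64(1.4592192761336378))
ball (array([ 0.5553763 , -0.01554124,  0.17952524]), np.float64(0.21354799670439206))
valve block [array([0.6235, 0.0113, 0.105 ]), array([ 0.6247, -0.0362,  0.105 ]), array([ 0.5556, -0.0398,  0.105 ]), array([0.553 , 0.0089, 0.105 ])]
```

```bash
python3 - <<'E'
from h import *
s=1.5625
g=lambda p:np.array(p)/s
print("jug base top",[ray("top",g(p),0).round(3) for p in [(25,375),(90,360),(118,400),(60,340)]])
print("jug top tri",tri(g((25,369)),g((311,158))))
print("screws",tri(g((97,580)),g((173,258))))
E
```

```text
jug base top [array([0.553, 0.549, 0.   ]), array([0.577, 0.459, 0.   ]), array([0.521, 0.414, 0.   ]), array([0.604, 0.505, 0.   ])]
jug top tri (array([0.54524331, 0.44387021, 0.2124619 ]), np.float64(0.16505620534087484))
screws (array([0.28950605, 0.39947553, 0.053067  ]), np.float64(0.3220124693680475))
```

Emit:
send_rows([
  [1,-0.011,0.016,0,0],
  [1,-0.0215,0.0335,0,0],
  [1,-0.0215,0.0335,0,0],
  [1,-0.0215,0.0335,0,0],
  [1,-0.0215,0.0335,0,0],
  [1,-0.0215,0.0335,0,0],
  [1,-0.0215,0.0335,0,0],
  [1,-0.0215,0.0335,0,0],
], squeeze=40)

```text
clock: 1.1
position: [0.3491, 0.3329, 0.2312]
ee_rot: [0.0, 0.793, 0.609, -0.0]
contact_force: [0.5, 0.4, 0.2]
width: 0.0854
```

Emit:
send_rows([
  [1,-0.0215,0.0335,0,0],
  [1,-0.0215,0.0335,0,0],
  [1,-0.0215,0.0335,0,0],
  [1,-0.0215,0.0335,0,0],
  [1,-0.0215,0.0335,0,0],
  [1,-0.0215,0.0335,0,0],
  [1,-0.0215,0.0335,0,0],
  [1,-0.021,0.031,0,-0.065],
])

```text
clock: 2.1
position: [0.561, 0.0989, 0.2312]
ee_rot: [0.0, 0.772, 0.635, -0.0]
contact_force: [-0.5, 0.2, -0.1]
width: 0.0854
```

Emit:
send_rows([
  [1,0,0,0,-0.065],
  [1,0,0,0.01,0],
])

```text
clock: 2.35
position: [0.561, 0.0999, 0.2214]
ee_rot: [0.0, 0.752, 0.659, 0.0]
contact_force: [-0.1, -0.3, -0.5]
width: 0.0853
```

```bash
cat >> h.py <<'E'
def st():
    s=manip.get_state();w,x,y,z=s["ee_rot"]
    psi=np.arctan2(2*(x*y+w*z),1-2*(y*y+z*z))
    print("t",round(s["clock"],2),"p",s["position"].round(4),"psi",round(psi,3),"F",s["contact_force"].round(2),"M",s["moment"].round(2),"w",round(s["width"],4),"q",s["qpos"].round(2))
    return s["position"],psi
def to(tx,ty,tz=None):
    p,psi=st();d=np.array([tx,ty])-p[:2]
    print("dx_tool",(d@[np.cos(psi),np.sin(psi)]).round(4),"dy_tool",(d@[np.sin(psi),-np.cos(psi)]).round(4), "dz",None if tz is None else round(p[2]-tz,4))
E
python3 - <<'E'
from h import *
import cv2
to(.5663,.0947,.131)
for n in("side","top"):
    im=manip.get_image(n); cv2.imwrite(f"pics/{n}1.png",im[:,:,::-1])
im=cv2.imread("pics/side1.png")[90:290,150:350];cv2.imwrite("pics/sz1.png",cv2.resize(im,None,fx=3,fy=3,interpolation=cv2.INTER_CUBIC))
E
```

```text
t 2.35 p [0.561  0.0999 0.2214] psi 1.439 F [-0.14 -0.31 -0.49] M [-0.    0.03  0.06] w 0.0853 q [ 0.05  0.27  1.53 -0.    1.33 -1.38]
dx_tool -0.0045 dy_tool 0.006 dz 0.0904
```

View pics/sz1.png

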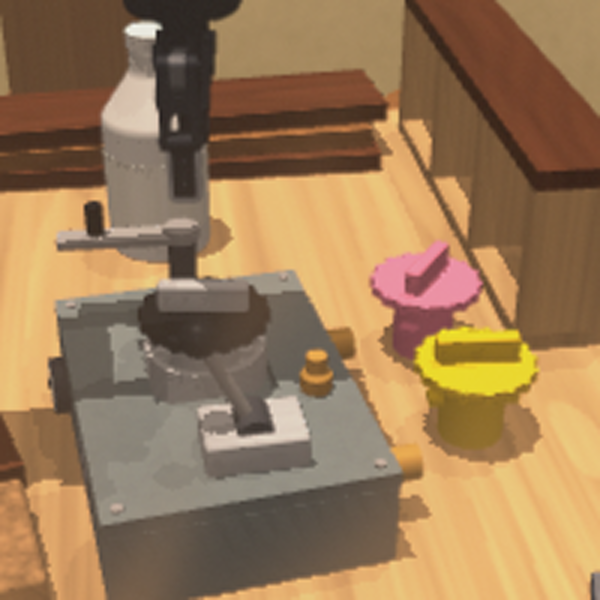

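Emit:
send_rows([
  [1,-0.0045,0.006,0.02,0],
  [1,0,0,0.03,0],
  [1,0,0,0.025,0],
  [1,0,0,0.013,0],
  [1,0,0,0,0],
  [0.4,0,0,0,0],
  [0.4,0,0,0,0],
  [0.4,0,0,0,0],
])

```text
clock: 3.45
position: [0.5666, 0.0961, 0.134]
ee_rot: [0.0, 0.751, 0.66, 0.001]
contact_force: [0.1, -0.8, -1.0]
width: 0.0344
```

```bash
python3 - <<'E'
from h import *
import cv2
to(.5663,.0947,.131)
for n in("side","top"):
    im=manip.get_image(n); cv2.imwrite(f"pics/{n}2.png",im[:,:,::-1])
im=cv2.imread("pics/side2.png")[130:280,150:310];cv2.imwrite("pics/sz2.png",cv2.resize(im,None,fx=4,fy=4,interpolation=cv2.INTER_CUBIC))
E
```

```text
t 3.45 p [0.5666 0.0961 0.134 ] psi 1.441 F [ 0.07 -0.81 -0.98] M [ 0.01 -0.05  0.05] w 0.0344 q [ 0.05  0.34  1.66  0.    1.14 -1.39]
dx_tool -0.0015 dy_tool -0.0002 dz 0.003
```

View pics/sz2.png

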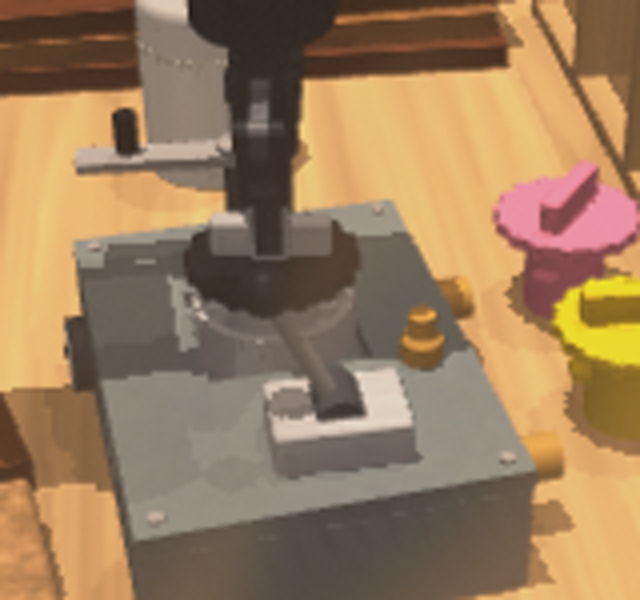

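Emit:
send_rows([
  [0.4,-0.001,0,0.002,0],
  [0.1,0,0,0,0],
  [0,0,0,0,0],
  [0,0,0,0,0],
  [0,0,0,0,0],
], squeeze=40)

```text
clock: 4.18
position: [0.5659, 0.0948, 0.1312]
ee_rot: [0.0, 0.751, 0.66, -0.0]
contact_force: [-0.8, -1.4, -0.5]
width: 0.0133
```

```bash
python3 -c "
from h import *
to(.5663,.0947)"
```

```text
t 4.17 p [0.5659 0.0948 0.1312] psi 1.441 F [-0.85 -1.36 -0.47] M [-0.39  0.09 -0.01] w 0.0133 q [ 0.05  0.35  1.66 -0.    1.13 -1.4 ]
dx_tool -0.0001 dy_tool 0.0004 dz None
```

Emit:
send_rows([
  [0,0,0,0.001,0],
  [0,0,0,0,-0.03],
  [0,0,0,0,-0.03],
  [0,0,0,0,-0.03],
  [0,0,0,0,-0.03],
  [0,0,0,0,-0.03],
])

```text
clock: 4.92
position: [0.5666, 0.0946, 0.1311]
ee_rot: [0.001, 0.699, 0.715, 0.0]
contact_force: [-2.0, -3.1, 5.4]
width: 0.0131
```

```bash
python3 -c "
from h import *
to(.5659,.0948)"
```

```text
t 4.92 p [0.5666 0.0946 0.1311] psi 1.593 F [-2.03 -3.08  5.44] M [-0.59  0.18 -0.05] w 0.0131 q [ 0.04  0.35  1.66 -0.    1.13 -1.55]
dx_tool 0.0002 dy_tool -0.0007 dz None
```

Emit:
send_rows([
  [0,0,0,0,-0.03],
  [0,0,0,0,-0.03],
  [0,0,0,0,-0.03],
])

```text
clock: 5.3
position: [0.5665, 0.0946, 0.1311]
ee_rot: [0.001, 0.666, 0.746, 0.0]
contact_force: [-0.6, -3.3, 5.1]
width: 0.013
```

Emit:
send_rows([
  [0,0,0,0,-0.03],
  [0,0,0,0,-0.03],
])

```text
clock: 5.55
position: [0.5665, 0.0946, 0.131]
ee_rot: [0.001, 0.644, 0.765, 0.0]
contact_force: [-1.7, -3.5, 4.5]
width: 0.0128
```

Emit:
send_rows([
  [0,0,0,0,-0.03],
  [0,0,0,0,-0.03],
])

```text
clock: 5.8
position: [0.5665, 0.0946, 0.131]
ee_rot: [0.001, 0.621, 0.784, -0.0]
contact_force: [-0.9, -3.3, 6.7]
width: 0.0128
```

Emit:
send_rows([
  [0,0,0,0,-0.03],
  [0,0,0,0,-0.03],
])

```text
clock: 6.05
position: [0.5664, 0.0945, 0.131]
ee_rot: [0.001, 0.597, 0.802, -0.0]
contact_force: [-1.4, -4.0, 5.2]
width: 0.0128
```

Emit:
send_rows([
  [0,0,0,0,-0.03],
  [0,0,0,0,-0.03],
])

```text
clock: 6.3
position: [0.5664, 0.0946, 0.131]
ee_rot: [0.001, 0.572, 0.82, -0.0]
contact_force: [-1.5, -3.5, 5.2]
width: 0.013
```

```bash
python3 -c "
from h import *
to(.5659,.0948)"
```

```text
t 6.3 p [0.5664 0.0946 0.131 ] psi 1.923 F [-1.51 -3.48  5.23] M [-0.65  0.25 -0.04] w 0.013 q [ 0.04  0.35  1.66 -0.    1.13 -1.88]
dx_tool 0.0004 dy_tool -0.0004 dz None
```

Emit:
send_rows([
  [0,0,0,0,-0.03],
  [0,0,0,0,-0.03],
])

```text
clock: 6.55
position: [0.5663, 0.0946, 0.1308]
ee_rot: [0.001, 0.547, 0.837, -0.0]
contact_force: [-0.8, -2.4, 3.6]
width: 0.0129
```

Emit:
send_rows([
  [0,0,0,0,-0.03],
  [0,0,0,0,-0.03],
])

```text
clock: 6.8
position: [0.5655, 0.0948, 0.1294]
ee_rot: [-0.001, 0.522, 0.853, -0.001]
contact_force: [0.2, -3.5, -2.9]
width: 0.013
```

```bash
python3 -c "
from h import *
to(.5659,.0948)"
```

```text
t 6.8 p [0.5655 0.0948 0.1294] psi 2.043 F [ 0.22 -3.53 -2.88] M [-0.82  0.05  0.04] w 0.013 q [ 0.05  0.35  1.66 -0.    1.13 -2.  ]
dx_tool -0.0002 dy_tool 0.0004 dz None
```

Emit:
send_rows([
  [0,0,0,0.0015,0],
  [0,0,0,0.0015,0],
  [0,0,0,0.0015,0],
  [0,0,0,0,0],
  [0,0,0,0,0],
])

```text
clock: 7.42
position: [0.5656, 0.0948, 0.1253]
ee_rot: [-0.0, 0.523, 0.852, -0.001]
contact_force: [-1.2, -5.1, -3.8]
width: 0.0134
```

```bash
python3 -c "
from h import *
to(.5659,.0948)"
```

```text
t 7.42 p [0.5656 0.0948 0.1253] psi 2.041 F [-1.18 -5.13 -3.83] M [-1.02  0.22 -0.02] w 0.0134 q [ 0.05  0.35  1.67 -0.    1.12 -2.  ]
dx_tool -0.0001 dy_tool 0.0002 dz None
```

Emit:
send_rows([
  [0,-0.0006,0,0.002,0],
  [0,0,0,0.002,0],
  [0,0,0,0.002,0],
  [0,0,0,0.002,0],
  [0,0,0,0.002,0],
  [0,0,0,0.001,0],
  [0,0,0,0,0],
])

```text
clock: 8.3
position: [0.5662, 0.0944, 0.116]
ee_rot: [0.0, 0.523, 0.852, -0.0]
contact_force: [-3.1, -5.4, 5.6]
width: 0.0131
```

```bash
python3 -c "
from h import *
to(.5659,.0948,.1138)"
```

```text
t 8.3 p [0.5662 0.0944 0.116 ] psi 2.041 F [-3.08 -5.37  5.57] M [-1.    0.7  -0.05] w 0.0131 q [ 0.04  0.36  1.68 -0.    1.1  -2.  ]
dx_tool 0.0005 dy_tool -0.0001 dz 0.0022
```

Emit:
send_rows([
  [0,0,0,0.001,0],
  [0,0,0,0.001,0],
  [0,0,0,0,0],
])

```text
clock: 8.68
position: [0.5663, 0.0943, 0.1143]
ee_rot: [0.0, 0.523, 0.852, -0.0]
contact_force: [-3.5, -5.9, 7.0]
width: 0.0127
```

```bash
python3 -c "
from h import *
to(.5659,.0948,.1138)"
```

```text
t 8.68 p [0.5663 0.0943 0.1143] psi 2.041 F [-3.45 -5.86  7.05] M [-1.08  0.72 -0.02] w 0.0127 q [ 0.04  0.36  1.69 -0.    1.09 -2.  ]
dx_tool 0.0006 dy_tool -0.0001 dz 0.0005
```

Emit:
send_rows([
  [0,0,0,0,0.05],
  [0,0,0,0,0.05],
  [0,0,0,0,0.05],
  [0,0,0,0,0.05],
  [0,0,0,0,0.05],
  [0,0,0,0,0.05],
])

```text
clock: 9.43
position: [0.5666, 0.0944, 0.1144]
ee_rot: [0.001, 0.645, 0.764, 0.0]
contact_force: [-3.6, -4.9, 6.6]
width: 0.0131
```

```bash
python3 -c "
from h import *
to(.5663,.0944,.1138)"
```

```text
t 9.43 p [0.5666 0.0944 0.1144] psi 1.739 F [-3.64 -4.86  6.61] M [-1.02  0.74  0.03] w 0.0131 q [ 0.04  0.36  1.68 -0.    1.09 -1.7 ]
dx_tool 0.0001 dy_tool -0.0003 dz 0.0006
```

Emit:
send_rows([
  [0,0,0,0,0.06],
  [0,0,0,0,0.06],
  [0,0,0,0,0.06],
  [0,0,0,0,0.06],
  [0,0,0,0,0.06],
  [0,0,0,0,0.06],
  [0,0,0,0,0.06],
  [0,0,0,0,0.06],
])

```text
clock: 10.42
position: [0.5668, 0.0945, 0.1145]
ee_rot: [0.001, 0.808, 0.589, 0.001]
contact_force: [-2.9, -4.7, 7.7]
width: 0.0131
```

```bash
python3 -c "
from h import *
to(.5663,.0944,.1138)"
```

```text
t 10.43 p [0.5668 0.0945 0.1145] psi 1.259 F [-2.86 -4.7   7.73] M [-1.    0.57 -0.01] w 0.0131 q [ 0.04  0.36  1.68 -0.    1.09 -1.21]
dx_tool -0.0002 dy_tool -0.0004 dz 0.0007
```

Emit:
send_rows([
  [0,0,0,0,0.06],
  [0,0,0,0,0.06],
  [0,0,0,0,0.06],
  [0,0,0,0,0.06],
  [0,0,0,0,0.06],
  [0,0,0,0,0.06],
  [0,0,0,0,0.06],
  [0,0,0,0,0.06],
])

```text
clock: 11.42
position: [0.5669, 0.0945, 0.1145]
ee_rot: [0.0, 0.925, 0.38, 0.001]
contact_force: [-2.5, -5.0, 8.2]
width: 0.0128
```

Emit:
send_rows([
  [0,0,0,0,0.06],
  [0,0,0,0,0.06],
  [0,0,0,0,0.06],
  [0,0,0,0,0.06],
])

```text
clock: 11.92
position: [0.567, 0.0945, 0.1145]
ee_rot: [0.0, 0.964, 0.266, 0.001]
contact_force: [-3.2, -5.5, 7.0]
width: 0.0129
```

```bash
python3 -c "
from h import *
to(.5663,.0944,.1138)"
```

```text
t 11.93 p [0.567  0.0945 0.1145] psi 0.539 F [-3.23 -5.51  7.03] M [-1.    0.57  0.01] w 0.0129 q [ 0.04  0.36  1.68 -0.    1.09 -0.49]
dx_tool -0.0007 dy_tool -0.0003 dz 0.0007
```

Emit:
send_rows([
  [0,0,0,0,0.03],
  [0,0,0,0,0.03],
])

```text
clock: 12.18
position: [0.567, 0.0945, 0.1145]
ee_rot: [0.0, 0.971, 0.238, 0.001]
contact_force: [-2.9, -4.2, 6.4]
width: 0.0131
```

```bash
python3 -c "
from h import *
to(.5663,.0944,.1138)"
```

```text
t 12.18 p [0.567  0.0945 0.1145] psi 0.48 F [-2.93 -4.25  6.4 ] M [-0.96  0.5   0.07] w 0.0131 q [ 0.04  0.36  1.68 -0.    1.09 -0.44]
dx_tool -0.0007 dy_tool -0.0003 dz 0.0007
```

Emit:
send_rows([
  [0,0,0,0,0.03],
  [0,0,0,0,0],
])

```text
clock: 12.42
position: [0.5668, 0.0945, 0.1145]
ee_rot: [0.0, 0.975, 0.224, 0.001]
contact_force: [-3.2, -3.8, 8.0]
width: 0.013
```

```bash
python3 -c "
from h import *
to(.5663,.0944,.1138)"
```

```text
t 12.43 p [0.5668 0.0945 0.1145] psi 0.451 F [-3.16 -3.85  7.98] M [-0.98  0.71  0.08] w 0.013 q [ 0.04  0.36  1.68 -0.    1.09 -0.41]
dx_tool -0.0005 dy_tool -0.0001 dz 0.0007
```

Emit:
send_rows([
  [0,0,0,0,0.03],
  [0,0,0,0,0],
])

```text
clock: 12.68
position: [0.5663, 0.0945, 0.1144]
ee_rot: [0.0, 0.978, 0.21, 0.0]
contact_force: [-4.1, -5.0, 6.8]
width: 0.0129
```

```bash
python3 -c "
from h import *
to(.5663,.0944,.1138)"
```

```text
t 12.68 p [0.5663 0.0945 0.1144] psi 0.423 F [-4.09 -4.97  6.79] M [-0.95  0.75  0.44] w 0.0129 q [ 0.04  0.36  1.68 -0.    1.09 -0.38]
dx_tool -0.0001 dy_tool 0.0001 dz 0.0006
```

Emit:
send_rows([
  [0,0,0,0,0.03],
  [0,0,0,0,0],
])

```text
clock: 12.92
position: [0.5664, 0.0945, 0.1144]
ee_rot: [0.001, 0.981, 0.196, 0.0]
contact_force: [-4.0, -6.1, 7.2]
width: 0.013
```

```bash
python3 -c "
from h import *
to(.5663,.0944,.1138)"
```

```text
t 12.93 p [0.5664 0.0945 0.1144] psi 0.394 F [-3.98 -6.05  7.17] M [-0.98  0.72  0.8 ] w 0.013 q [ 0.04  0.36  1.68 -0.    1.09 -0.35]
dx_tool -0.0001 dy_tool 0.0 dz 0.0006
```

Emit:
send_rows([
  [0,0,0,0,-0.03],
  [0,0,0,-0.002,0],
  [0,0,0,-0.002,0],
  [0,0,0,-0.002,0],
  [0,0,0,0,0],
])

```text
clock: 13.55
position: [0.5662, 0.0943, 0.119]
ee_rot: [0.0, 0.978, 0.209, -0.0]
contact_force: [-2.5, -5.9, 0.9]
width: 0.013
```

```bash
python3 -c "
from h import *
to(.5663,.0944,.1193)"
```

```text
t 13.55 p [0.5662 0.0943 0.119 ] psi 0.422 F [-2.5  -5.88  0.88] M [-1.01  0.4   0.16] w 0.013 q [ 0.04  0.36  1.68 -0.    1.11 -0.38]
dx_tool 0.0001 dy_tool -0.0001 dz -0.0003
```

Emit:
send_rows([
  [0,0,0,-0.001,0],
  [0,0,0,-0.001,0],
  [0,0,0,0,0],
])

```text
clock: 13.92
position: [0.5661, 0.0942, 0.1191]
ee_rot: [0.0, 0.978, 0.209, -0.001]
contact_force: [-0.4, -5.2, -8.2]
width: 0.0132
```

```bash
python3 -c "
from h import *
to(.5663,.0944,.1193)"
```

```text
t 13.93 p [0.5661 0.0942 0.1191] psi 0.422 F [-0.37 -5.24 -8.25] M [-0.9  -0.2   0.22] w 0.0132 q [ 0.04  0.36  1.68 -0.    1.11 -0.38]
dx_tool 0.0003 dy_tool -0.0001 dz -0.0002
```

Emit:
send_rows([
  [0,0,0,0.001,0],
  [0.5,0,0,0,0],
  [0.5,0,0,0,0],
  [0.5,0,0,0,0],
  [0.5,0,0,-0.02,0],
  [0.5,0,0,-0.03,0],
  [0.5,0,0,-0.04,0],
  [0.5,0,0,0,0],
])

```text
clock: 14.92
position: [0.5688, 0.0952, 0.2137]
ee_rot: [0.0, 0.978, 0.209, 0.004]
contact_force: [-0.4, 0.1, 0.3]
width: 0.0426
```

```bash
python3 - <<'E'
from h import *
import cv2
st()
for n in("side","top"):
    im=manip.get_image(n); cv2.imwrite(f"pics/{n}3.png",im[:,:,::-1])
im=cv2.imread("pics/side3.png")[150:300,150:310];a=cv2.resize(im,(480,450),interpolation=cv2.INTER_CUBIC)
cv2.imwrite("pics/sz3.png",cv2.resize(im,None,fx=4,fy=4,interpolation=cv2.INTER_CUBIC))
E
```

```text
t 14.93 p [0.5688 0.0952 0.2137] psi 0.421 F [-0.4   0.06  0.34] M [ 0.04 -0.04  0.02] w 0.0426 q [ 0.04  0.28  1.54  0.    1.31 -0.38]
```

View pics/sz3.png

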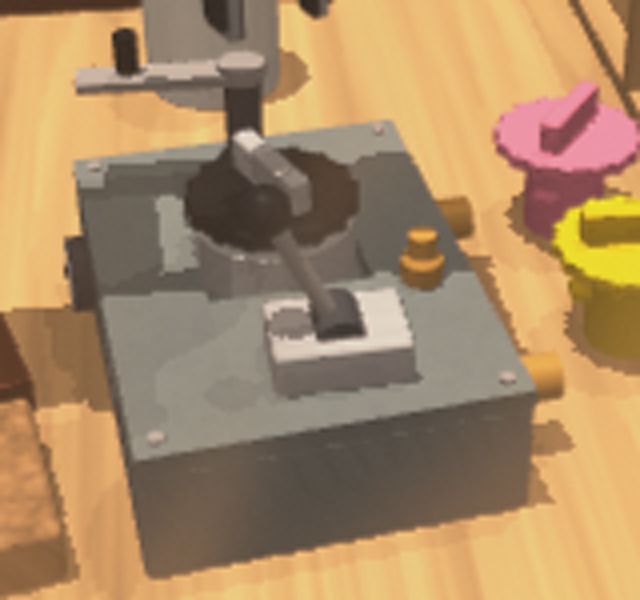

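View pics/top3.png

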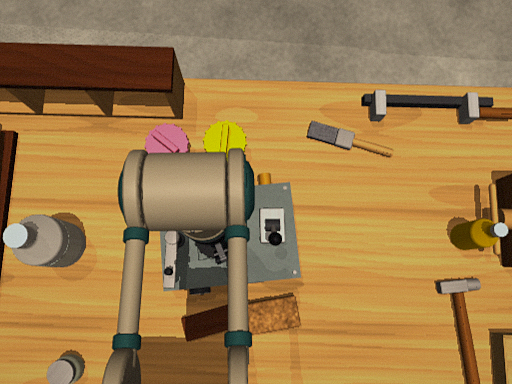

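Emit:
send_rows([
  [0.5,0,0,0,0.18],
  [0.5,0,0,0,0.18],
  [0.5,0,0,0,0.18],
  [0.5,0,0,0,0.18],
  [0.5,0,0,0,0.18],
  [0.5,0,0,0,0.18],
  [0.5,0,0,0,0.18],
  [0.5,0,0,0,0.18],
], squeeze=20)

```text
clock: 16.02
position: [0.5653, 0.0947, 0.2079]
ee_rot: [0.001, 0.872, -0.49, -0.002]
contact_force: [0.5, 0.4, 0.1]
width: 0.0424
```

Emit:
send_rows([
  [0.5,0,0,0,0.18],
  [0.5,0,0,0,0.18],
  [0.5,0,0,0,0.18],
  [0.5,0,0,0,0],
])

```text
clock: 16.52
position: [0.5655, 0.0947, 0.2082]
ee_rot: [0.001, 0.712, -0.702, -0.001]
contact_force: [0.3, 1.1, -0.5]
width: 0.0431
```

```bash
python3 -c "
from h import *
to(.492,.1795,.156)
R,t=H(.5663,.0947,.118)
import numpy as np
u=np.array([np.cos(-1.148),np.sin(-1.148)]);n=np.array([-u[1],u[0]])
for z in(.138,.135):
  P=[np.r_[t+a*.033*u+b*.007*n,z] for a,b in((1,1),(1,-1),(-1,-1),(-1,1))]
  print(z,((proj('side',P)-150+.5)*4-.5).round(0).tolist())
"
```

```text
t 16.52 p [0.5655 0.0947 0.2082] psi -1.557 F [ 0.31  1.14 -0.51] M [ 0.04  0.01 -0.  ] w 0.0431 q [0.04 0.29 1.54 0.   1.31 1.6 ]
dx_tool -0.0858 dy_tool 0.0723 dz 0.0522
0.138 [[313.0, 175.0], [290.0, 183.0], [232.0, 129.0], [254.0, 123.0]]
0.135 [[313.0, 180.0], [290.0, 188.0], [232.0, 134.0], [254.0, 127.0]]
```

Emit:
send_rows([
  [0.5,-0.03,0.024,0,0],
  [0.5,-0.03,0.024,0,0],
  [0.5,-0.0258,0.0243,0,0],
  [0.5,0,0,0,0],
])

```text
clock: 17.02
position: [0.4908, 0.1809, 0.2092]
ee_rot: [0.001, 0.713, -0.701, -0.001]
contact_force: [0.2, -0.3, 1.1]
width: 0.0429
```

```bash
python3 - <<'E'
from h import *
import cv2
to(.492,.1795,.156)
for n in("side","top"):
    im=manip.get_image(n); cv2.imwrite(f"pics/{n}4.png",im[:,:,::-1])
im=cv2.imread("pics/side4.png")[100:250,100:260]
cv2.imwrite("pics/sz4.png",cv2.resize(im,None,fx=4,fy=4,interpolation=cv2.INTER_CUBIC))
E
```

```text
t 17.02 p [0.4908 0.1809 0.2092] psi -1.553 F [ 0.17 -0.34  1.05] M [-0.01  0.01 -0.05] w 0.0429 q [0.22 0.21 1.65 0.   1.28 1.77]
dx_tool 0.0014 dy_tool -0.0012 dz 0.0532
```

View pics/sz4.png

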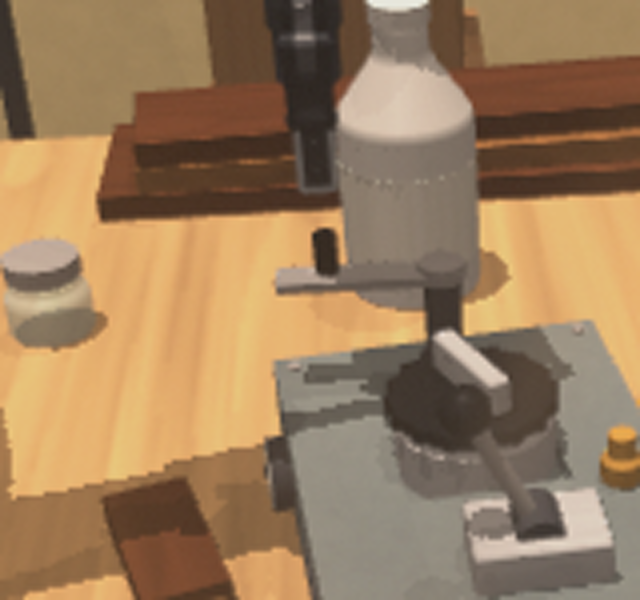

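```bash
python3 - <<'E'
from h import *
z=lambda P:((proj('side',P)-100+.5)*4-.5).round(0).tolist()
print(z([.4908,.155,.212]),z([.492,.1795,.175]),z([.492,.1795,.149]),z([.495,.1795,.175]))
E
```

```text
[[319.0, 188.0]] [[326.0, 229.0]] [[330.0, 270.0]] [[332.0, 229.0]]
```

Emit:
send_rows([
  [0.5,0.001,-0.001,0.02,0],
  [0.5,0,0,0.02,0],
  [0.5,0,0,0.013,0],
  [0.5,0,0,0,0],
  [0,0,0,0,0],
  [0,0,0,0,0],
  [0,0,0,0,0],
])

```text
clock: 18.0
position: [0.4948, 0.1786, 0.1576]
ee_rot: [-0.001, 0.711, -0.703, 0.001]
contact_force: [1.2, -0.9, 1.7]
width: 0.0132
```

```bash
python3 - <<'E'
from h import *
p,psi=st()
E
```

```text
t 18.0 p [0.4948 0.1786 0.1576] psi -1.559 F [ 1.23 -0.91  1.69] M [-0.08 -0.11 -0.04] w 0.0132 q [ 0.21  0.26  1.73 -0.    1.16  1.77]
```

Emit:
send_rows([
  [0,0.0065,-0.0003,0,-0.1],
  [0,0.0065,-0.0003,0,-0.1],
  [0,0.0065,-0.0003,0,-0.1],
  [0,0.0065,-0.0003,0,-0.1],
  [0,0.0065,-0.0003,0,-0.1],
  [0,0.0065,-0.0003,0,-0.1],
])

```text
clock: 18.75
position: [0.5055, 0.1427, 0.1576]
ee_rot: [-0.001, 0.888, -0.46, -0.0]
contact_force: [-1.5, 3.4, 2.6]
width: 0.0133
```

```bash
cat > k.py <<'E'
from h import *
import sys
p,psi=st();d=p[:2]-np.array([.5562,.179]);a=np.arctan2(d[1],d[0])
print("r",np.hypot(*d).round(4),"k",((-1.453-a+np.pi)%(2*np.pi)-np.pi).round(3),"psi-tangent",(psi-a-np.pi/2+np.pi)%(2*np.pi)-np.pi)
E
python3 k.py
```

```text
t 18.75 p [0.5055 0.1427 0.1576] psi -0.955 F [-1.46  3.42  2.6 ] M [0.34 0.22 0.09] w 0.0133 q [0.14 0.25 1.73 0.   1.16 1.1 ]
r 0.0624 k 1.068 psi-tangent -0.00522410744704338
```

Following the arc well; continue.

Emit:
send_rows([
  [0,0.0065,-0.0003,0,-0.1],
  [0,0.0065,-0.0003,0,-0.1],
  [0,0.0065,-0.0003,0,-0.1],
  [0,0.0065,-0.0003,0,-0.1],
  [0,0.0065,-0.0003,0,-0.1],
  [0,0.0065,-0.0003,0,-0.1],
])

```text
clock: 19.5
position: [0.5355, 0.1195, 0.1576]
ee_rot: [-0.001, 0.984, -0.177, -0.001]
contact_force: [-2.1, 4.0, 4.2]
width: 0.0129
```

```bash
python3 k.py
```

```text
t 19.5 p [0.5355 0.1195 0.1576] psi -0.355 F [-2.08  4.04  4.22] M [0.54 0.41 0.14] w 0.0129 q [0.09 0.29 1.68 0.   1.17 0.45]
r 0.063 k 0.452 psi-tangent -0.021191276998495656
```

Emit:
send_rows([
  [0,0.0065,-0.0003,0,-0.1],
  [0,0.0065,-0.0003,0,-0.1],
  [0,0.0065,-0.0003,0,-0.1],
])

```text
clock: 19.88
position: [0.5539, 0.116, 0.1575]
ee_rot: [-0.002, 1.0, -0.028, -0.001]
contact_force: [-2.7, 5.3, 3.9]
width: 0.0128
```

```bash
python3 k.py
```

```text
t 19.88 p [0.5539 0.116  0.1575] psi -0.056 F [-2.67  5.28  3.93] M [0.85 0.63 0.17] w 0.0128 q [0.08 0.31 1.64 0.   1.19 0.13]
r 0.063 k 0.154 psi-tangent -0.018884073739340312
```

Emit:
send_rows([
  [0,0.005,0,0,-0.07],
  [0,0.005,0,0,-0.07],
  [0,0,0,0,0],
])

```text
clock: 20.25
position: [0.5633, 0.1163, 0.1575]
ee_rot: [-0.002, 0.999, 0.041, -0.002]
contact_force: [-4.2, 6.3, 4.4]
width: 0.0129
```

```bash
python3 k.py
```

```text
t 20.25 p [0.5633 0.1163 0.1575] psi 0.081 F [-4.23  6.32  4.45] M [0.9  0.67 0.13] w 0.0129 q [ 0.08  0.33  1.62  0.01  1.2  -0.  ]
r 0.0631 k 0.006 psi-tangent -0.030707024833314556
```

Push a touch to the stop, then release and look.

Emit:
send_rows([
  [0,0.002,0,0,0],
  [0,0.001,0,0,0],
  [0,0,0,0,0],
])

```text
clock: 20.62
position: [0.5633, 0.1162, 0.1574]
ee_rot: [-0.002, 0.999, 0.04, -0.004]
contact_force: [-9.1, 4.5, 7.7]
width: 0.0129
```

```bash
python3 k.py
```

```text
t 20.62 p [0.5633 0.1162 0.1574] psi 0.081 F [-9.14  4.48  7.71] M [ 0.63  1.55 -0.06] w 0.0129 q [ 0.08  0.33  1.62  0.    1.2  -0.  ]
r 0.0632 k 0.005 psi-tangent -0.03202876719309167
```

Emit:
send_rows([
  [0,-0.003,0,0,0],
  [0.4,0,0,0,0],
  [0.4,0,0,0,0],
  [0.4,0,0,0,0],
  [0.4,0,0,-0.03,0],
  [0.4,0,0,-0.035,0],
  [0.4,-0.03,0.045,0,0.02],
  [0,-0.03,0.045,0,0.02],
])

```text
clock: 21.62
position: [0.5116, 0.0188, 0.2221]
ee_rot: [0.0, 1.0, 0.021, 0.001]
contact_force: [-0.6, -0.8, -0.3]
width: 0.0172
```

Emit:
send_rows([
  [0,-0.0005,0.042,0,0],
  [0,0,0,0,0],
])

```text
clock: 21.88
position: [0.5129, -0.0249, 0.222]
ee_rot: [0.001, 1.0, 0.018, 0.0]
contact_force: [-0.3, 0.5, -0.3]
width: 0.0005
```

```bash
python3 - <<'E'
from h import *
import cv2
to(.503,-.0155,.163)
for n in("side","top"):
    im=manip.get_image(n); cv2.imwrite(f"pics/{n}5.png",im[:,:,::-1])
im=cv2.imread("pics/side5.png")[130:280,150:310]
cv2.imwrite("pics/sz5.png",cv2.resize(im,None,fx=4,fy=4,interpolation=cv2.INTER_CUBIC))
im=cv2.imread("pics/top5.png")[170:310,145:315]
cv2.imwrite("pics/tz5.png",cv2.resize(im,None,fx=4.2,fy=4.2,interpolation=cv2.INTER_CUBIC))
E
```

```text
t 21.88 p [ 0.5129 -0.0249  0.222 ] psi 0.037 F [-0.34  0.54 -0.27] M [ 0.02  0.03 -0.01] w 0.0005 q [-0.18  0.19  1.65 -0.    1.3  -0.22]
dx_tool -0.0096 dy_tool -0.0097 dz 0.059
```

View pics/sz5.png

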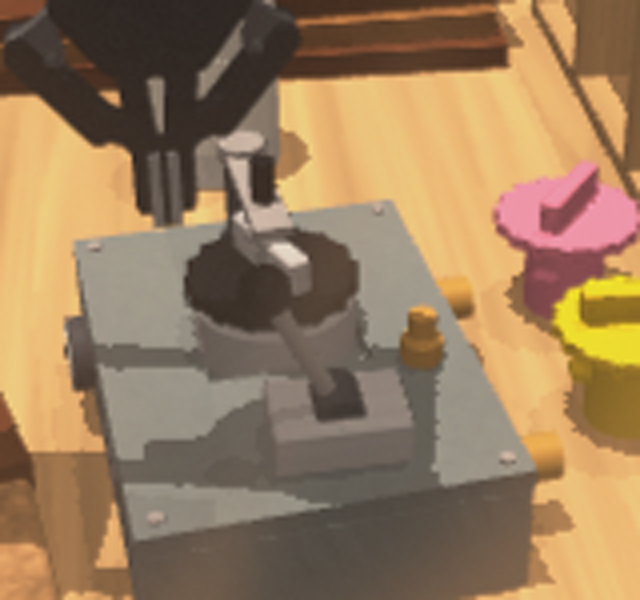

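View pics/tz5.png

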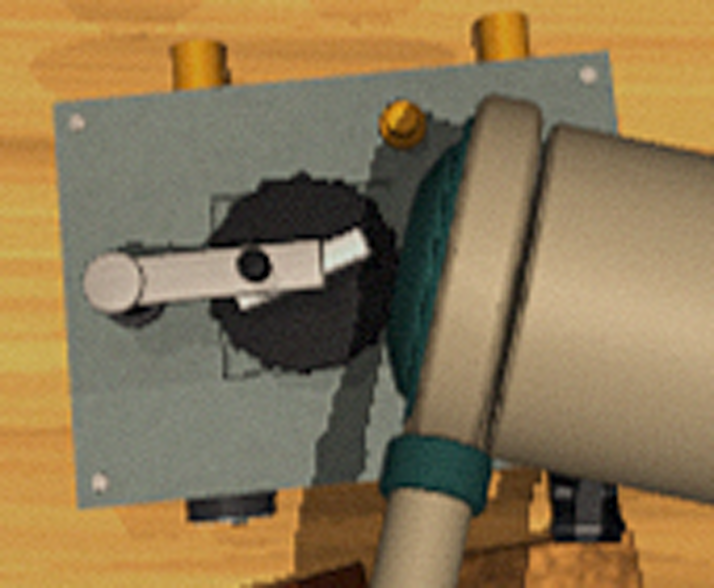

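Emit:
send_rows([
  [0,-0.003,-0.009,0,-0.17],
  [0,0,0,0,-0.17],
  [0,0,0,0,-0.17],
  [0,0,0,0,-0.17],
  [0,0,0,0,-0.17],
  [0,0,0,0,-0.17],
  [0,0,0,0,-0.17],
  [0,0,0,0,-0.17],
])

```text
clock: 22.98
position: [0.5096, -0.0119, 0.2216]
ee_rot: [-0.0, 0.762, 0.647, 0.0]
contact_force: [0.5, 0.7, 0.6]
width: -0.0001
```

Emit:
send_rows([
  [0,0,0,0,-0.13],
  [0,0,0,0,0],
])

```text
clock: 23.22
position: [0.5096, -0.0121, 0.2216]
ee_rot: [-0.0, 0.721, 0.693, 0.0]
contact_force: [0.2, -0.1, -0.5]
width: 0.0001
```

```bash
python3 -c "
from h import *
to(.508,-.0155,.165)"
```

```text
t 23.23 p [ 0.5096 -0.0121  0.2216] psi 1.531 F [ 0.23 -0.06 -0.51] M [-0.01  0.01  0.07] w 0.0001 q [-0.16  0.18  1.66  0.    1.3  -1.69]
dx_tool -0.0035 dy_tool -0.0014 dz 0.0566
```

Emit:
send_rows([
  [0,-0.003,-0.0015,0.02,0],
  [0,0,0,0.025,0],
  [0,0,0,0.012,0],
  [0,0,0,0,0],
  [0,0.0005,0.01,0,0],
  [0,0.0008,0.01,0,0],
  [0,0.0008,0.01,0,0],
  [0,0.0008,0.01,0,0],
])

```text
clock: 24.22
position: [0.5486, -0.0149, 0.1649]
ee_rot: [-0.0, 0.721, 0.693, -0.0]
contact_force: [-1.2, -0.6, 1.0]
width: -0.0004
```

```bash
python3 - <<'E'
from h import *
import cv2
to(.605,-.0125,.165)
im=manip.get_image("side"); cv2.imwrite("pics/side6.png",im[:,:,::-1])
im=cv2.imread("pics/side6.png")[130:280,150:310]
cv2.imwrite("pics/sz6.png",cv2.resize(im,None,fx=4,fy=4,interpolation=cv2.INTER_CUBIC))
E
```

```text
t 24.23 p [ 0.5486 -0.0149  0.1649] psi 1.531 F [-1.15 -0.56  0.96] M [-0.    0.21  0.01] w -0.0004 q [-0.15  0.28  1.67  0.    1.19 -1.68]
dx_tool 0.0047 dy_tool 0.0563 dz -0.0001
```

View pics/sz6.png

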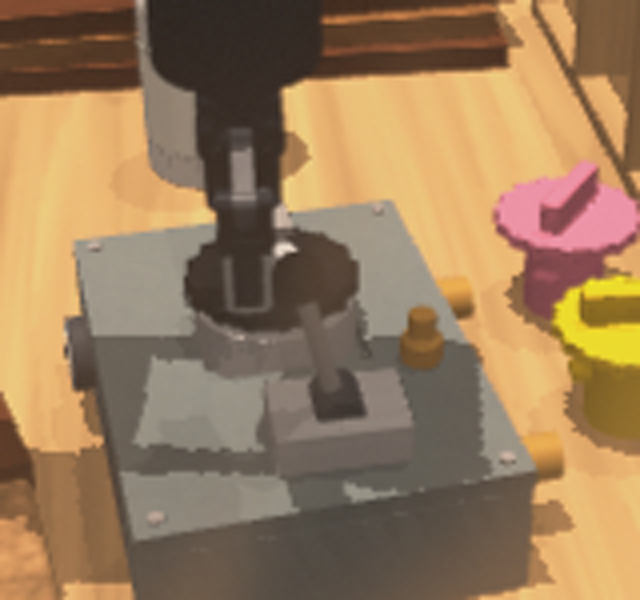

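The finger is pushing the ball squarely (ball now right of the fingertip at about (300,275), lever moving). I continue.

Emit:
send_rows([
  [0,0.0008,0.01,0,0],
  [0,0.0008,0.01,0,0],
  [0,0.0008,0.01,0,0],
  [0,0.0008,0.01,0,0],
  [0,0.0005,0.007,0,0],
  [0,0,0,0,0],
])

```text
clock: 25.02
position: [0.5958, -0.0131, 0.1646]
ee_rot: [0.0, 0.721, 0.693, 0.0]
contact_force: [0.2, 0.7, 0.7]
width: 0.0001
```

Emit:
send_rows([
  [0,0.0004,0.005,0,0],
  [0,0.0002,0.003,0,0],
  [0,0,0,0,0],
])

```text
clock: 25.4
position: [0.6034, -0.0128, 0.1648]
ee_rot: [0.0, 0.721, 0.693, 0.0]
contact_force: [-0.4, 0.1, -0.4]
width: 0.0004
```

```bash
python3 - <<'E'
from h import *
import cv2
to(.605,-.0125,.165)
im=manip.get_image("side"); cv2.imwrite("pics/side7.png",im[:,:,::-1])
im=cv2.imread("pics/side7.png")[130:280,150:310]
cv2.imwrite("pics/sz7.png",cv2.resize(im,None,fx=4,fy=4,interpolation=cv2.INTER_CUBIC))
E
```

```text
t 25.4 p [ 0.6034 -0.0128  0.1648] psi 1.531 F [-0.45  0.12 -0.42] M [ 0.01 -0.04  0.01] w 0.0004 q [-0.14  0.36  1.55  0.    1.23 -1.67]
dx_tool 0.0004 dy_tool 0.0016 dz -0.0002
```

View pics/sz7.png

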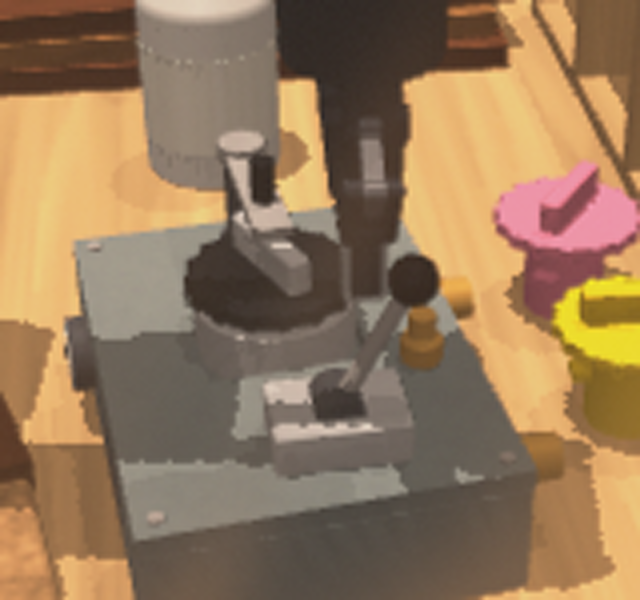

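Emit:
send_rows([
  [0,0.0002,0.004,0,0],
  [0,0.0002,0.004,0,0],
  [0,0,0,0,0],
])

```text
clock: 25.82
position: [0.6041, -0.0128, 0.1645]
ee_rot: [-0.005, 0.721, 0.693, -0.006]
contact_force: [-14.4, -0.5, 7.5]
width: -0.0002
```

```bash
python3 -c "
from h import *
to(.605,-.0125,.165)"
```

```text
t 25.82 p [ 0.6041 -0.0128  0.1645] psi 1.531 F [-14.42  -0.53   7.54] M [-0.11  2.35 -0.03] w -0.0002 q [-0.13  0.37  1.53 -0.    1.25 -1.67]
dx_tool 0.0003 dy_tool 0.0009 dz -0.0005
```

At the stop (14 N, no motion). Back off, rise, check.

Emit:
send_rows([
  [0,0,-0.01,0,0],
  [0,0,-0.02,0,0],
  [0,0,0,-0.03,0],
  [0,0,0,-0.05,0],
  [0,-0.03,-0.05,-0.02,0],
  [0,-0.03,-0.05,0,0],
  [0,-0.03,-0.05,0,0],
  [0,-0.03,-0.05,0,0],
])

```text
clock: 26.82
position: [0.3756, -0.1244, 0.2653]
ee_rot: [0.002, 0.721, 0.693, 0.0]
contact_force: [0.4, -0.6, 0.4]
width: -0.0
```

Emit:
send_rows([
  [0,-0.04,-0.03,0,0],
  [0,-0.04,-0.02,0,0],
  [0,-0.04,0,0,0],
  [0,0,0,0,0],
  [0,0,0,0,0],
])

```text
clock: 27.45
position: [0.3219, -0.2412, 0.2648]
ee_rot: [0.0, 0.721, 0.693, 0.0]
contact_force: [-0.7, 0.3, 0.5]
width: -0.0002
```

```bash
python3 - <<'E'
from h import *
import cv2
st()
for n in("side","top"):
    im=manip.get_image(n); cv2.imwrite(f"pics/{n}8.png",im[:,:,::-1])
im=cv2.imread("pics/side8.png")[150:300,150:310]
cv2.imwrite("pics/sz8.png",cv2.resize(im,None,fx=4,fy=4,interpolation=cv2.INTER_CUBIC))
im=cv2.imread("pics/top8.png")[170:310,145:315]
cv2.imwrite("pics/tz8.png",cv2.resize(im,None,fx=4.2,fy=4.2,interpolation=cv2.INTER_CUBIC))
E
```

```text
t 27.45 p [ 0.3219 -0.2412  0.2648] psi 1.53 F [-0.7   0.26  0.49] M [-0.04  0.03  0.01] w -0.0002 q [-0.82 -0.01  1.77  0.    1.38 -2.35]
```

View pics/sz8.png

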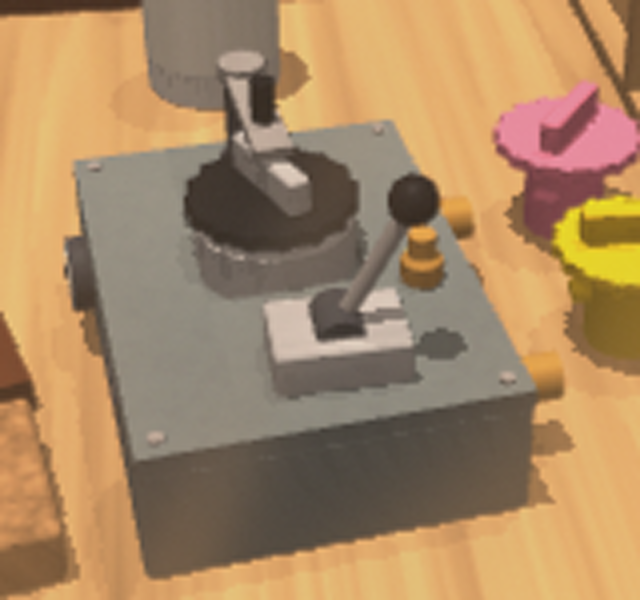

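View pics/tz8.png

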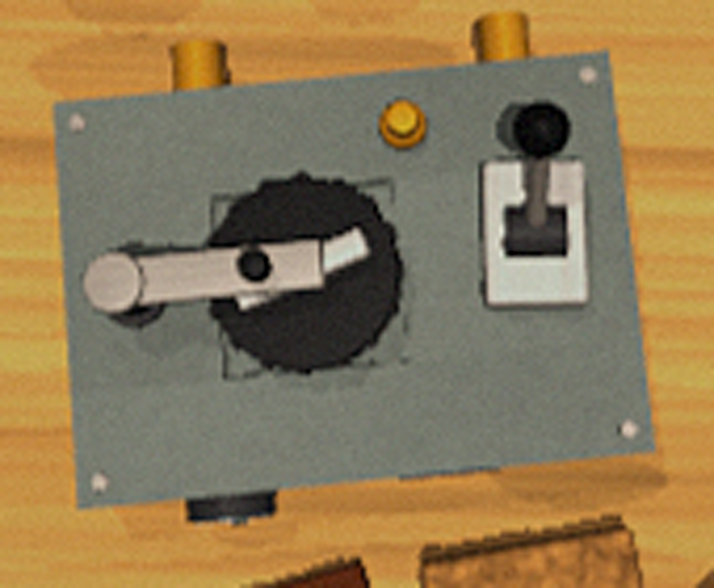

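```bash
python3 - <<'E'
from h import *
b1=tri(tz((541,129)),sz((413,200)));print("ball",b1)
b0=np.array([.5554,-.0155,.1795]);d=b1[0]-b0
print("swing",2*np.arcsin(np.linalg.norm(d)/.16))
t=ray("top",tz((323,265)),.149);p=ray("top",tz((114,283)),.157)
d=t-p;print("keeper",-1.453-np.arctan2(d[1],d[0]))
b=ray("top",tz((357,242)),.138);print(b)
manip.sign_off()
E
```

```text
ball (array([ 0.62786135, -0.01237255,  0.1695394 ]), np.float64(0.27768700576044125))
swing 0.9504978804176576
keeper -0.002112496927154206
[0.57849141 0.07026551 0.138     ]
the job is handed in; nothing more can be done
```

The filter is closed up: the cap is locked, the keeper is in over it and the air valve is open. I handed the job in at about 27.5 s of the 67 s. The tool gives no verdict, so success rests on my own checks below.

- **Cap drop:** I gripped the wing bar and turned it anticlockwise with a light push of about 5 N. It fell into its slots after about 0.6 rad, dropping 5.9 mm against the 6 mm expected.
- **Cap lock:** I pressed it 11 mm and twisted it clockwise to its stop, which I felt at about 1.6 rad. An upward pull of about 8 N then held it at about 26.8 mm above the rim, where 27 mm means locked and 24 mm unlocked. The gripper opened and lifted clear.
- **Keeper:** I led it in by its knob until it hit the stop. The last picture puts it at about 0.00 rad from that stop, and it cleared the bar.
- **Valve:** I pushed the ball until it hit the stop (14 N, no further motion). The pictures give a swing of 0.95 rad from its start, which fits the full 1.0 rad of travel.

The arm ended clear of everything. The jug, offcut and yellow and pink caps visible in the last pictures look unmoved; I did not check every bystander.

The only disagreement was that the two cameras put the cap's position up to about 4.5 mm apart in y. Some sideways force (about 5 N) showed up during the cap work as well. The locked height comes from the tool's position and that pull; I did not measure it in a picture after letting go.

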